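# Close the sugar box: fold its flap over and tuck it under the lip

### The arm

A 6-joint arm with a two-finger parallel gripper is mounted at the origin on the work surface. World frame = base frame: x ahead of the robot, y to its left, z up, the work surface at z = 0. Lengths are in mm, angles in rad, forces in N, time in s.
With the tool pointing down it reaches from about 300 to 775 mm from the base axis. Payload 14.6 kg.
Tool frame: the origin (TCP) lies on the centre line of the jaws, within the pads' length; the fingertips stand 19 mm ahead of it and the grasp point (between the pads) is the TCP (bot.tip_reach is the distance from the TCP to the fingertips, in mm); z points along the fingers, y is the line along which they close (so a half turn about z gives the same grasp; the last joint's range is limited). The gripper opens to 85 mm and grips with 20 to 120 N. Pads are 22 mm wide; open, the fingers measure 114 mm over their backs; the gripper's body (76 mm by 85 mm) begins 54 mm behind the grasp point. The pads swing forward as they close: fully open they stand 13 mm farther back than shut.
Start: joints at [-1.409, 0.3, 1.521, -0, 1.321, -0.067], TCP at [124.739, -535.658, 211.981] pointing down, gripper open.
Joint ranges: [-3.03, 3.03], [-0.79, 2.21], [0.23, 2.52], [-1.04, 4.18], [0, 3.07], [-2.55, 2.55]. Speed limits (rad/s): [2.22, 2.22, 2.57, 3.14, 3.14, 3.14].

### API

Orientations are given as a unit quaternion [w, x, y, z].
In Python, from rig import bot gives the robot as it stands. Calls block until the motion is done:
- bot.move_to(position, orientation): joint-space move of the TCP to a pose.
- bot.servo_line(position, attitude=None, speed=150, until_force=None): straight line of the TCP; attitude=None keeps the orientation; speed is the mean speed in mm/s. With until_force (N) it stops when the force on the tool has changed by that much, and returns True; else False.
- bot.move_joints(angles): joint-space move.
- bot.move_gripper(opening, grip_force=None): finger opening in mm; grip_force is the grip in N (None keeps the last); returns when the fingers have stopped.
- bot.dwell(seconds).
- bot.ik(position, orientation): joint angles nearest the present ones, or None.
- bot.read_state(): the state.
- bot.read_camera(name): name is "side" or "top"; returns a dict with "image" (480x640x3 uint8, blue, green, red), "depth" (480x640 float32, mm along the optical axis (not along the pixel's ray), 0 where there is no reading), "fovy" (degrees; the focal length in pixels is half the picture's height over the tangent of half this angle, whatever the lens; pixels are square), "cx", "cy" (the principal point, pixels), "eye" and "attitude" of the camera in the world. Camera axes: x right, y down, z forward; pixel columns grow to the right and rows downward; lengths in mm; the calibration is good to about 2 mm. A picture is of the moment at which its call begins.
A pose or a line that the arm cannot do raises bot.MotionError and nothing moves.
- bot.finish_job(): hands the job in; it is judged then, once.
The state is a dict: "clock": time; "joint_positions": joint angles; "qvel": joint speeds; "effort": joint torques, N m; "ee_pos": TCP position; "tool_rot": TCP orientation; "ft_force": force on the tool from outside, world axes, zero at the start; "moment": the same for the moment, N m; "grip_width": finger opening in mm; "grip_force": force on a finger pad.
Only numpy, scipy, OpenCV 4.12 (cv2) and the standard library are available. Lean on these libraries where they do the work, as an engineer would, in place of code of your own. Each camera call takes 0.05 s, during which the arm holds its last target. There are 200 camera calls.

### The job

Close the open wooden sugar box: push its standing flap over until it lies flat, then push the flap along, by the step on its top, until its edge is tucked fully under the steel lip and stays shut when you let go. Only push with the outside of the fingers on the flap's outer face: do not put a finger on its cork-lined inner face or pinch it, do not lift or shift the box, and leave the other things on the worktop where they are.

Things in the scene. Friction and masses are not known exactly. Their poses are not given: they have to be found in the camera images.
- sugar_box: open-topped light wooden box, 170 (x) x 120 (y) x 75 mm high, loose but heavy (about 3 kg; slides at 15 N or more). Origin: centre of its underside, z up. x runs from the hinge end (-85 mm) to the end with the steel lip (+85 mm). Low hinge cheeks at the -x end reach 88 mm above the worktop.
- flap (a joint): flap angle (rad): 0 = flat on the box, pi/2 = upright, to 2.1 = leaning away from the lip; starts 1.5 to 1.9. A soft spring (0.1 Nm/rad towards 1.8) lifts it again if let go untucked; 3 N near the step holds it flat. Wooden panel 5 mm thick, 108 mm wide, 6 to 132 mm from the hinge axis; when flat its top face is 81.5 mm above the worktop.
- flap_slide (a joint): how far the flap and its hinge axis have slid along the box's +x, towards the lip (m), 0 to 0.018, against 4 N of friction; stays where left; starts 0 to 0.003. At 0 the flat flap's edge is 7 mm short of the lip and folds down freely; at 0.018 (home) it is 11 mm under it. Slid over 0.007 before folding, it would land on top of the lip.
- flap_hinge (a point): point on the hinge axis, mid-width, 79 mm above the worktop, at box x = -78 mm plus the slide; the axis runs along the box's y
- flap_edge (a point): middle of the flap's free edge, half-way through its thickness, 132 mm from the hinge axis; x axis points from the hinge out along the flap, z axis out of the flap's outer face (up when flat)
- thumb_step (a point): foot of the thumb step on the flap's outer face, mid-width: a wedge 80 mm wide whose straight face, 8 mm high, looks to the hinge, 92 mm from its axis, and which slopes down to nothing at 117 mm. Axes as flap_edge's. A finger behind this face pushes the flat flap towards the lip
- lip_edge (a point): middle of the lower edge, facing the hinge, of the steel lip's overhang, at box x = 61 mm, 84 mm above the worktop. The overhang is 4 mm thick, 120 mm wide, and ends at an upright at box x = 79 mm. x axis along the box's x (under the lip), z up
- flap_liner: cork sheet, 3 mm thick, 92 x 88 mm, on the flap's inner face (the underside when flat); not to be touched. Origin on the hinge axis
- jar: bystander: amber glass jar with a steel lid, 72 mm across, 95 mm high, beside the box on its +y side; origin: centre of its underside
- mug: bystander: white mug, 76 mm across plus handle, 85 mm high, beside the box on its -y side; origin: centre of its underside
- spoon: bystander: wooden spoon lying on the worktop past the lip end of the box
- bowl: bystander: small blue bowl, 110 mm across, 50 mm high; origin: centre of its underside
- can: bystander: can, 72 mm across, 100 mm high; origin: centre of its underside
- oil: bystander: green glass bottle, 60 mm across, 200 mm high; origin: centre of its underside
- spatula: bystander: spatula lying on the worktop
Mind the look-alikes: they are no part of the job. Leave any purple or red look-alike of the sugar_box alone.

How it is judged:
By the outcome, as a careful person would: the job done as asked, in the order asked, and still so for the second after the job is handed in, with the robot touching nothing.
It also fails if it takes over 48 s, if anything falls off the work surface, if the arm or the gripper's body presses on something with over 40 N, if the wrist force passes 120 N, or if a joint passes its speed limit or range.

## Working session

There is one attempt and no reset: what is moved stays moved. The work goes in short steps, each a Python script; the robot and the scene stay as the last script left them, time stands still between calls to the robot, and variables do not carry over. Pictures are saved under pics/ and viewed, at most 12 in all, crops included, and the job is handed in when it is done.

```bash
mkdir -p pics
cat > h.py <<'E'
import numpy as np, cv2
from rig import bot
from scipy.spatial.transform import Rotation as R
def rot(q): return R.from_quat([q[1],q[2],q[3],q[0]]).as_matrix()
def cloud(c):
    d=c["depth"]; f=240/np.tan(np.radians(c["fovy"])/2)
    v,u=np.mgrid[:480,:640]
    P=np.dstack([(u-c["cx"])/f*d,(v-c["cy"])/f*d,d])
    W=P@rot(c["attitude"]).T+np.array(c["eye"]); W[d==0]=np.nan
    return W
E
python3 - <<'E'
from h import *
import pickle
for n in("top","side"):
    c=bot.read_camera(n); pickle.dump(c,open(n+".pkl","wb")); cv2.imwrite(f"pics/{n}0.png",c["image"]); print(n,c["eye"],c["attitude"],c["fovy"],c["cx"],c["cy"])
E
```

```text
top [ 303.64712467   26.47430415 1520.81374628] [ 0.06340042 -0.69529079  0.712329   -0.07168337] 43.068097422716484 318.95452065573215 234.29204367892547
side [375.50050596 830.00034384 937.00961833] [ 0.04131987 -0.12423808  0.91382969 -0.38441236] 53.87601812242244 310.9198709840165 243.22771739178356
```

View pics/top0.png

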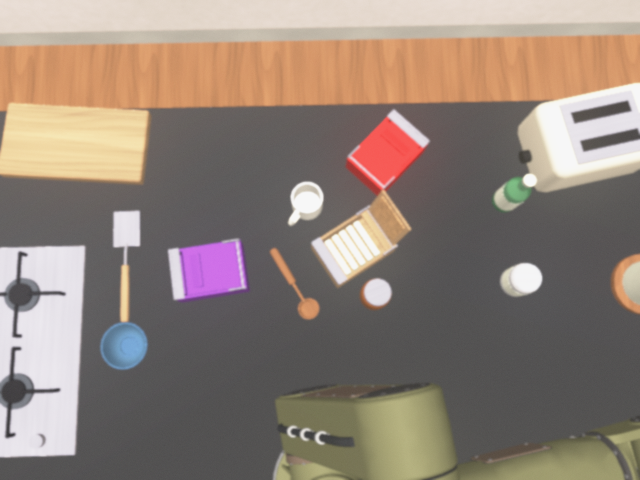

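View pics/side0.png

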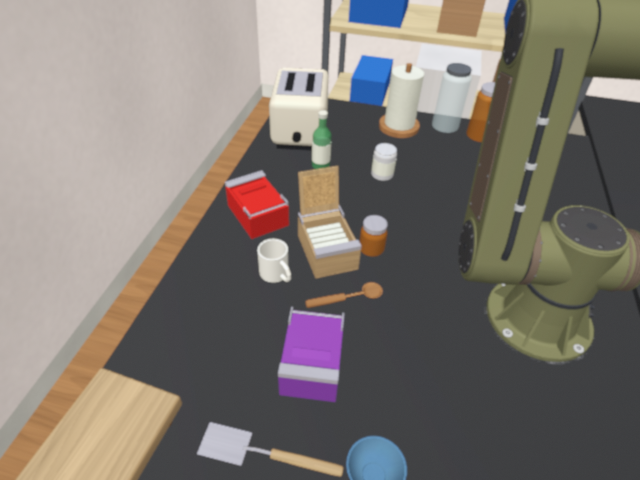

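Candidates: the wooden open box with cork flap (top 360,240; side 328,235), the purple look-alike (top 208,270) and the red look-alike (top 388,150). I choose the wooden one. The lip is at its lower left in the top view and the flap at its upper right. The jar is at top (377,292) and the mug at (306,202).

Run:
```python
from h import *
import pickle
T=pickle.load(open("top.pkl","rb"));S=pickle.load(open("side.pkl","rb"))
WT,WS=cloud(T),cloud(S)
for n,c,W,px in(("top",T,WT,[(360,240),(338,275),(395,215),(388,150),(306,202),(377,292),(320,238),(515,190)]),("side",S,WS,[(328,235),(320,185),(335,250),(374,240),(275,260),(305,172),(335,170)])):
    for u,v in px: print(n,u,v,np.round(W[v,u]))
ct=cv2.resize(T["image"][170:320,280:440],(640,600),interpolation=cv2.INTER_CUBIC)
cs=cv2.resize(S["image"][155:285,245:395],(692,600),interpolation=cv2.INTER_CUBIC)
cv2.imwrite("pics/crop.png",cv2.resize(np.hstack([ct,cs]),(800,360)))
```

```text
top 360 240 [580. -99.   5.]
top 338 275 [482. -37.  87.]
top 395 215 [ 601. -164.  193.]
top 388 150 [ 791. -171.   81.]
top 306 202 [681.  36.   9.]
top 377 292 [ 439. -127.   92.]
top 320 238 [575.   4.  73.]
top 515 190 [ 664. -454.  148.]
side 328 235 [555. -87.  53.]
side 320 185 [ 598. -153.  165.]
side 335 250 [518.  -1.  88.]
side 374 240 [430. -94.  61.]
side 275 260 [655.  66.  79.]
side 305 172 [ 636. -140.  208.]
side 335 170 [ 566. -185.  198.]
```

View pics/crop.png

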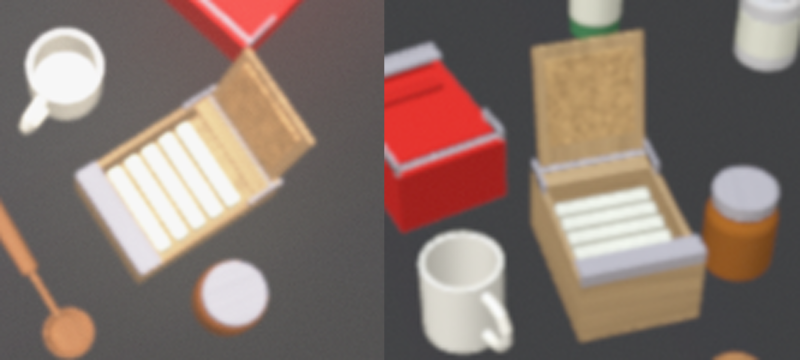

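The crop confirms it: plain wood, cork face towards the lip (lip at crop (118,220) in the left view), red box near the flap's back, jar and mug at the sides.

```bash
cat > fit.py <<'E'
from h import *
def fit(T,S,verbose=1):
    out=[]
    for c in(T,S):
        W=cloud(c).reshape(-1,3)
        C=c["image"].reshape(-1,3).astype(int)
        ok=~np.isnan(W[:,0])&(np.hypot(W[:,0]-550,W[:,1]+80)<190)
        out.append((W[ok],C[ok]))
    return out
E
python3 - <<'E'
from fit import *
import pickle
T=pickle.load(open("top.pkl","rb"));S=pickle.load(open("side.pkl","rb"))
for (W,C),n in zip(fit(T,S),"ts"):
    # lip/cheek: greyish at z 83-93
    b,g,r=C.T
    m=(abs(W[:,2]-88)<5)&(abs(b-r)<45)&(np.hypot(W[:,0]-435,W[:,1]+125)>50)&(np.hypot(W[:,0]-681,W[:,1]-36)>55)&(W[:,0]<700)
    L=W[m&(W[:,1]>-75)]
    print(n,len(L),L.mean(0),cv2.minAreaRect(L[:,:2].astype(np.float32)), np.median(L[:,2]))
    m=(W[:,2]>50)&(W[:,2]<95)&(np.hypot(W[:,0]-435,W[:,1]+125)>50)&(np.hypot(W[:,0]-681,W[:,1]-36)>55)&~((r>120)&(g<r*0.5))
    # gate
    m&=(abs((W[:,0]-555)*.5-(W[:,1]+85)*.86)<115)&(abs((W[:,0]-555)*.86+(W[:,1]+85)*.5)<90)
    B=W[m]; print(' box',len(B),cv2.minAreaRect(B[:,:2].astype(np.float32)))
    m=(W[:,2]>105)&(W[:,2]<215)&(np.hypot(W[:,0]-600,W[:,1]+165)<90)
    F=W[m]; c=F.mean(0); u,s,v=np.linalg.svd(F-c); print(' flap',len(F),c,v[2],s, F.min(0),F.max(0))
E
```

```text
t 442 [515.77565281 -15.26990239  88.69968843] ((517.283447265625, -14.2935791015625), (120.77766418457031, 25.081953048706055), 31.85691261291504) 88.6678243302191
 box 2482 ((555.20166015625, -75.82595825195312), (121.15617370605469, 170.17111206054688), 31.793458938598633)
 flap 1032 [ 601.76556798 -152.93730987  167.00617801] [-0.51570957  0.82447368  0.23299525] [1036.62729749  998.71052965   67.94310114] [ 550.9415958 -193.87268    105.2255224] [ 656.24379936 -116.47942179  214.25293272]
s 361 [515.96830977 -11.88148075  87.02088171] ((515.9700317382812, -13.934257507324219), (121.72234344482422, 30.52497673034668), 30.741540908813477) 87.05277540923385
 box 2275 ((554.8406982421875, -75.2342300415039), (122.43953704833984, 178.23602294921875), 32.078372955322266)
 flap 1414 [ 602.3755549  -149.76347099  159.73564354] [ 0.5130567  -0.82948002 -0.22076169] [1182.10198065 1156.77594759  100.39940878] [ 552.09936447 -194.39840813  105.10189004] [ 653.43346935 -112.9334765   209.60016152]
```

```bash
cat > plan.py <<'E'
from h import *
yaw=np.radians(121.9); C=np.array([555.0,-75.5,0]); SL=2.0
BX=np.array([np.cos(yaw),np.sin(yaw),0]); BY=np.array([-BX[1],BX[0],0]); Z=np.array([0,0,1.])
SG=1
def att(a):
    d=np.sin(a)*BX-np.cos(a)*Z; y=SG*BY; x=np.cross(y,d)
    q=R.from_matrix(np.c_[x,y,d]).as_quat(); return [q[3],q[0],q[1],q[2]],d
def pose(th,r=80,gap=0,t=11):
    a=np.radians(30)*min(1,th/1.2); q,d=att(a); f=np.cos(a)*BX+np.sin(a)*Z
    u=np.cos(th)*BX+np.sin(th)*Z; n=-np.sin(th)*BX+np.cos(th)*Z
    corner=C+(-78+SL)*BX+79*Z+r*u+(2.5+gap)*n
    return corner-t*f-bot.tip_reach*d,q
E
python3 - <<'E'
import plan; from plan import *
s=bot.read_state(); print(s["clock"],bot.tip_reach,s["ft_force"])
for g in(1,-1):
    plan.SG=g
    for th,gap in((2.1,80),(2.1,25),(1.8,0),(1.2,0),(.6,0),(0,0)):
        p,q=pose(th,gap=gap); j=bot.ik(p,q); print(g,th,np.round(p),None if j is None else np.round(j,2))
E
```

```text
0.1 19.0 [ 0.75605918 -0.25929236  0.37612051]
1 2.1 [ 664. -251.  117.] [-0.5   1.08  0.56  0.27  1.95  2.12]
1 2.1 [ 639. -211.  145.] [-0.47  0.93  0.78  0.27  1.88  2.14]
1 1.8 [ 616. -174.  167.] [-0.44  0.81  0.93  0.28  1.84  2.16]
1 1.2 [ 591. -134.  165.] [-0.41  0.72  1.09  0.29  1.76  2.17]
1 0.6 [569. -98. 142.] [-0.31  0.54  1.38  0.17  1.43  2.23]
1 0 [559. -81. 100.] [-0.21  0.45  1.59 -0.    1.1   2.38]
-1 2.1 [ 664. -251.  117.] [-0.5   1.08  0.56  0.27  1.95 -1.02]
-1 2.1 [ 639. -211.  145.] [-0.47  0.93  0.78  0.27  1.88 -1.01]
-1 1.8 [ 616. -174.  167.] [-0.44  0.81  0.93  0.28  1.84 -0.99]
-1 1.2 [ 591. -134.  165.] [-0.41  0.72  1.09  0.29  1.76 -0.97]
-1 0.6 [569. -98. 142.] [-0.31  0.54  1.38  0.17  1.43 -0.91]
-1 0 [559. -81. 100.] [-0.21  0.45  1.59 -0.    1.1  -0.77]
```

```bash
sed -i 's/^SG=1/SG=-1/' plan.py
python3 - <<'E'
from plan import *
bot.move_gripper(0,20)
p,q=pose(1.8); p=p-40*BX
bot.move_to(p+80*Z,q); print(bot.read_state()["clock"])
bot.servo_line(p)
s=bot.read_state(); print(s["clock"],s["ee_pos"]-p,s["ft_force"],s["grip_width"],bot.tip_reach)
c=bot.read_camera("side"); T=bot.read_camera("top")
cv2.imwrite("pics/s1.png",np.hstack([cv2.resize(c["image"][100:300,200:440],(400,333)),cv2.resize(T["image"][100:300,260:500],(400,333))]))
E
```

```text
3.05
3.7333 [ 0.2357494  -0.32202931  1.23883955] [ 0.84178932 -0.44830161 -0.04500377] 0.028761349941681433 19.0
```

View pics/s1.png

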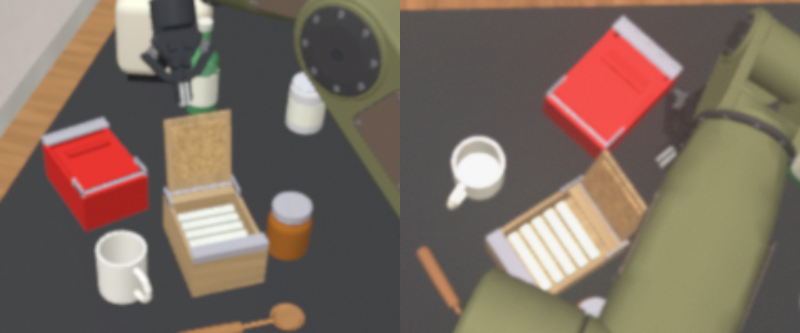

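The closed fingertips (right view, 667,155) stand behind the upright flap with nothing disturbed. Next I fold most of the way.

Run:
```python
from plan import *
for th in (1.8,1.6,1.4,1.2,1.0,.8,.6,.45,.3):
    p,q=pose(th); h=bot.servo_line(p,q,speed=60,until_force=8)
    s=bot.read_state(); print(th,h,round(s["clock"],2),np.round(s["ft_force"],1))
    if h: break
c=bot.read_camera("side"); T=bot.read_camera("top")
cv2.imwrite("pics/s2.png",np.hstack([cv2.resize(c["image"][140:290,230:410],(400,333)),cv2.resize(T["image"][100:300,260:500],(400,333))]))
```

```text
1.8 False 4.65 [-0.6  0.4  0.1]
1.6 False 5.07 [-1.  -0.2 -0.2]
1.4 False 5.48 [-0.3  0.   0.6]
1.2 False 5.9 [-0.6 -0.5 -0.3]
1.0 False 6.33 [ 0.7  0.9 -0.9]
0.8 False 6.74 [ 0.8  0.8 -0. ]
0.6 True 6.95 [ 0.6 -0.6  0.4]
```

View pics/s2.png

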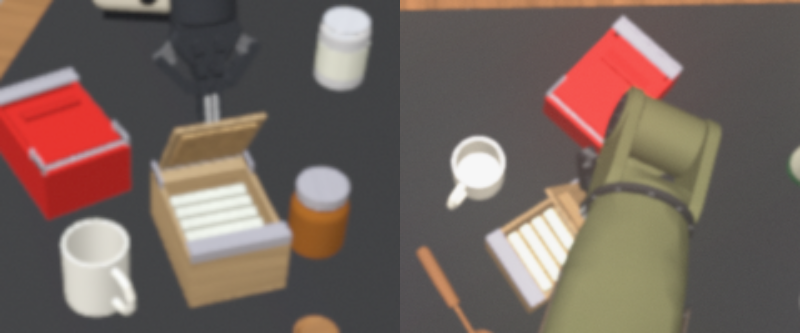

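The flap is folding with the fingers behind it (side view 210,115) at about 40°, and the box has not moved. The stop left no residual force, so it was a transient. I continue more slowly.

Run:
```python
from plan import *
for th in (.6,.45,.3,.2,.1):
    p,q=pose(th); h=bot.servo_line(p,q,speed=30,until_force=10)
    s=bot.read_state(); print(th,h,round(s["clock"],2),np.round(s["ft_force"],1),np.round(s["ee_pos"]-p,1))
    if h and np.linalg.norm(s["ft_force"])>4: break
c=bot.read_camera("side"); T=bot.read_camera("top")
cv2.imwrite("pics/s3.png",np.hstack([cv2.resize(c["image"][140:290,230:410],(400,333)),cv2.resize(T["image"][100:300,260:500],(400,333))]))
```

```text
0.6 False 7.59 [-0.3  1.4  3. ] [ 0.1 -0.2  0.1]
0.45 False 8.13 [ 0.9 -0.4 -0.2] [ 0.1 -0.2 -0. ]
0.3 False 8.68 [-0.2 -0.6  0.7] [ 0.1 -0.1  0.1]
0.2 False 9.08 [-0.7  0.2  0.3] [-0.  -0.   0.1]
0.1 False 9.49 [0.1 0.  1.1] [0.  0.1 0.2]
```

View pics/s3.png

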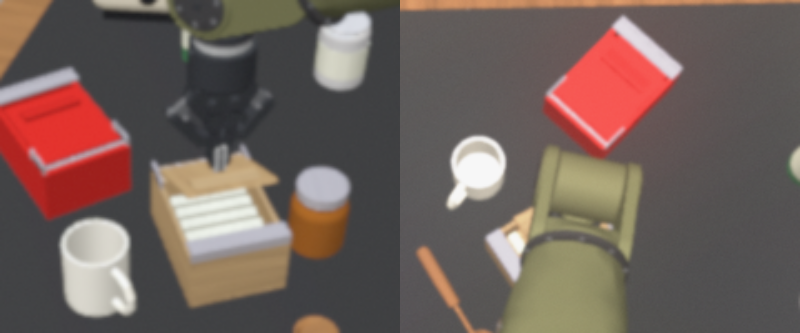

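The flap is low, with the fingertips just on the hinge side of the step (side view 220,168). I measure its angle from depth.

```bash
cat > meas.py <<'E'
from plan import *
def meas(c=None):
    c=c or bot.read_camera("side")
    W=cloud(c).reshape(-1,3)-C; X=W@BX; Y=W@BY; z=W[:,2]
    out=[]
    for x in range(-70,90,8):
        m=(abs(X-x)<4)&(abs(Y)<50)&(abs(Y)>20)&(z>20)&(z<150)
        out.append((x,int(m.sum()),*( np.round([np.median(z[m&(Y<0)]),np.median(z[m&(Y>0)])],1) if m.sum()>5 else ())))
    print(out)
if __name__=="__main__": meas(); s=bot.read_state(); print(s["clock"],s["ee_pos"],s["ft_force"])
E
python3 meas.py
```

```text
[(-70, 11, np.float64(84.3), np.float64(83.1)), (-62, 18, np.float64(86.1), np.float64(88.6)), (-54, 20, np.float64(91.3), np.float64(92.3)), (-46, 17, np.float64(95.4), np.float64(95.5)), (-38, 43, np.float64(59.0), np.float64(97.2)), (-30, 70, np.float64(57.7), np.float64(57.5)), (-22, 43, np.float64(58.1), np.float64(59.4)), (-14, 73, np.float64(56.7), np.float64(56.6)), (-6, 26, np.float64(57.6), np.float64(57.2)), (2, 68, np.float64(58.5), np.float64(58.4)), (10, 101, np.float64(59.1), np.float64(57.6)), (18, 57, np.float64(128.8), np.float64(129.4)), (26, 73, np.float64(57.9), np.float64(59.1)), (34, 41, np.float64(135.4), np.float64(134.6)), (42, 46, np.float64(136.3), np.float64(137.1)), (50, 0), (58, 9, np.float64(85.1), np.float64(86.1)), (66, 52, np.float64(87.1), np.float64(87.0)), (74, 54, np.float64(86.4), np.float64(87.3)), (82, 353, np.float64(57.6), np.float64(58.9))]
9.6417 [559.58512832 -82.83107368 108.15292486] [-0.88093321  0.75097805  1.56759421]
```

Run:
```python
from plan import *
c=bot.read_camera("side")
W=cloud(c)-C; X=W@BX; Y=W@BY; z=W[...,2]
for v in range(196,236,3):
    print(v,[f"{X[v,u]:.0f},{Y[v,u]:.0f},{z[v,u]:.0f}" for u in range(315,345,4)])
cv2.imwrite("pics/s4.png",cv2.resize(c["image"][175:255,290:370],(600,600),interpolation=cv2.INTER_CUBIC))
```

```text
196 ['-7,-36,199', '-243,56,-3', '-6,-15,196', '7,-9,205', '0,4,197', '7,12,200', '-18,33,176', '-1,37,188']
199 ['0,-38,196', '-13,-23,182', '-2,-16,190', '3,-7,191', '2,4,189', '1,15,186', '1,26,183', '-210,125,-5']
202 ['1,-38,187', '4,-28,187', '-5,-15,177', '2,-6,181', '1,5,178', '-0,16,174', '1,26,173', '-192,119,-1']
205 ['-199,29,1', '4,-28,178', '-1,-16,171', '5,-7,174', '2,5,169', '-183,89,1', '-185,103,-4', '-179,114,-1']
208 ['-188,26,-2', '-181,37,2', '-5,-14,157', '3,-6,162', '3,5,159', '-170,85,-0', '-70,57,88', '-161,107,3']
211 ['-175,22,-2', '-172,34,-2', '-3,-14,149', '-1,-4,148', '-1,7,145', '-61,42,88', '-56,52,90', '-153,105,-3']
214 ['-68,-14,85', '-58,-5,91', '-0,-15,141', '6,-6,145', '-2,8,135', '-34,32,102', '-31,42,102', '-23,50,107']
217 ['-41,-22,98', '-35,-13,101', '-29,-4,104', '5,-5,133', '5,6,130', '6,16,129', '10,26,130', '16,35,133']
220 ['6,-38,132', '8,-28,131', '6,-16,126', '13,-8,131', '18,1,132', '18,12,130', '25,21,133', '26,31,132']
223 ['10,-39,125', '19,-31,131', '24,-22,132', '27,-12,133', '29,-2,132', '35,6,135', '39,15,137', '41,25,136']
226 ['31,-46,135', '37,-37,137', '39,-27,138', '42,-18,138', '42,-7,135', '-35,35,57', '-31,45,57', '-25,55,60']
229 ['41,-49,134', '-31,-13,61', '-31,-2,58', '-31,10,55', '-33,23,50', '-20,29,60', '-21,42,56', '-23,54,51']
232 ['-34,-23,50', '-21,-16,59', '-19,-5,58', '-16,5,59', '-14,16,58', '-11,27,58', '-11,38,55', '-18,53,45']
235 ['-13,-30,59', '-10,-19,59', '-12,-7,54', '-11,4,52', '-13,16,47', '6,20,63', '-0,35,54', '5,44,56']
```

View pics/s4.png

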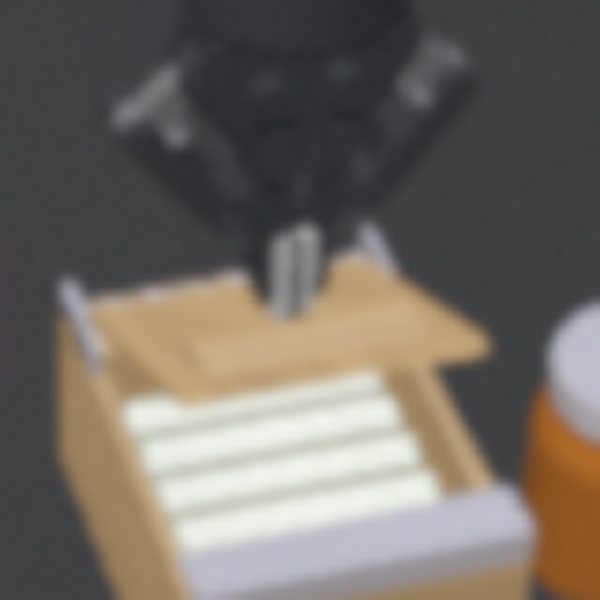

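Run:
```python
from plan import *
s=bot.read_state(); print({k:np.round(v,3) for k,v in s.items()})
print(bot.ik(s["ee_pos"],s["tool_rot"]), bot.tip_reach, pose(.1), pose(0))
c=bot.read_camera("side"); print(c["eye"],c["attitude"])
f=240/np.tan(np.radians(c["fovy"])/2)
for nm,pt in(("tip",np.array(s["ee_pos"])+19*rot(s["tool_rot"])[:,2]),("tcp",s["ee_pos"]),("body",np.array(s["ee_pos"])-54*rot(s["tool_rot"])[:,2])):
    k=rot(c["attitude"]).T@(np.array(pt)-c["eye"]); print(nm,np.round(pt),k[:2]/k[2]*f+[c["cx"],c["cy"]],k[2])
```

```text
{'clock': np.float64(9.692), 'joint_positions': array([-0.226,  0.454,  1.563,  0.034,  1.155, -0.797]), 'qvel': array([-0.   , -0.   ,  0.001, -0.002, -0.003,  0.001]), 'effort': array([ 7.2000e-02, -5.9573e+01, -3.2690e+01,  9.1000e-02,  1.0800e-01,
       -6.0000e-03]), 'ee_pos': array([559.561, -82.837, 108.109]), 'tool_rot': array([-0.019,  0.486,  0.874,  0.011]), 'ft_force': array([ 0.002, -0.396,  0.801]), 'moment': array([-0.017, -0.035,  0.004]), 'grip_force': np.float64(0.209), 'grip_width': np.float64(0.131)}
[-0.22630675  0.45447097  1.56349943  0.0340739   1.15471915 -0.79713497] 19.0 (array([559.47457755, -82.68870946, 107.97628669]), [np.float64(-0.01907049173756403), np.float64(0.48545713207745533), np.float64(0.8739882629109278), np.float64(0.010592712304156145)]) (array([558.69906834, -81.44280181, 100.5       ]), [np.float64(-0.0), np.float64(0.4855726852272752), np.float64(0.8741962979566853), np.float64(0.0)])
[375.50050596 830.00034384 937.00961833] [ 0.04131987 -0.12423808  0.91382969 -0.38441236]
tip [559. -82.  89.] [326.62391605 226.00436621] 1257.2789571104083
tcp [560. -83. 108.] [326.83761158 220.47955767] 1244.5375561382295
body [561. -85. 162.] [327.46956263 204.14131954] 1208.3251533751948
```

Run:
```python
from plan import *
import pickle
c=pickle.load(open("side.pkl","rb")); f=240/np.tan(np.radians(c["fovy"])/2)
def pr(pt): k=rot(c["attitude"]).T@(np.array(pt)-c["eye"]); return np.round(k[:2]/k[2]*f+[c["cx"],c["cy"]],1)
for nm,th,o in(("s1",1.8,-40*BX),("s2",.73,0),("s3",.1,0)):
    p,q=pose(th); p=p+o; d=rot(q)[:,2]
    print(nm,[(k,pr(p+k*d)) for k in(19,0,-20,-54)])
```

```text
s1 [(19, array([311.9, 177.1])), (0, array([311.1, 170.2])), (-20, array([310.1, 163. ])), (-54, array([308.5, 150.5]))]
s2 [(19, array([324.8, 209.2])), (0, array([324.4, 202.5])), (-20, array([324. , 195.3])), (-54, array([323.2, 182.9]))]
s3 [(19, array([326.6, 226.1])), (0, array([326.9, 220.6])), (-20, array([327.1, 214.6])), (-54, array([327.5, 204.2]))]
```

Run:
```python
import cv2,numpy as np
a=cv2.imread("pics/s1.png")[50:130,120:250]; b=cv2.imread("pics/s2.png")[60:190,130:290]
cv2.imwrite("pics/s5.png",np.hstack([cv2.resize(a,(400,246)),cv2.resize(b,(303,246))]))
```

```text
(no output)
```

View pics/s5.png

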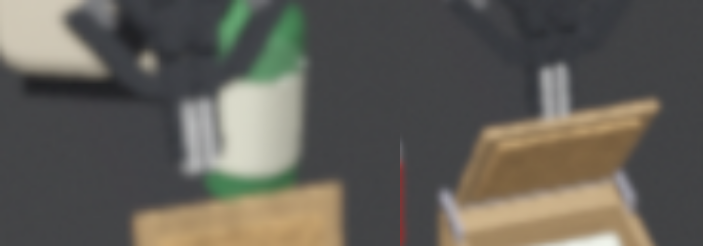

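The tip shows at side row 163.5 in s1, where 19 mm reach predicts 177. So the true fingertips end about 30 mm higher than I assumed. The flap is at about 0.44 rad, resting on the tips just before the step, and nothing was pierced. I descend vertically under force guard.

Run:
```python
from meas import *
p,q=pose(0); s=bot.read_state(); e=np.array(s["ee_pos"])
print(bot.servo_line([e[0],e[1],95],q,speed=30,until_force=8), bot.read_state()["ft_force"])
for i in range(3):
    h=bot.servo_line([e[0],e[1],50],q,speed=20,until_force=6)
    s=bot.read_state(); print(h,s["clock"],s["ee_pos"],s["ft_force"])
    if s["ft_force"][2]>3 or not h: break
meas()
c=bot.read_camera("side")
cv2.imwrite("pics/s6.png",cv2.resize(c["image"][165:275,280:390],(600,600),interpolation=cv2.INTER_CUBIC))
```

```text
False [-0.71457845 -0.42174952  0.09099763]
True 11.875 [559.52178705 -82.71317706  60.77845689] [-3.56600281  1.29279     8.47537472]
  return _methods._mean(a, axis=axis, dtype=dtype,
  ret = ret.dtype.type(ret / rcount)
```

View pics/s6.png

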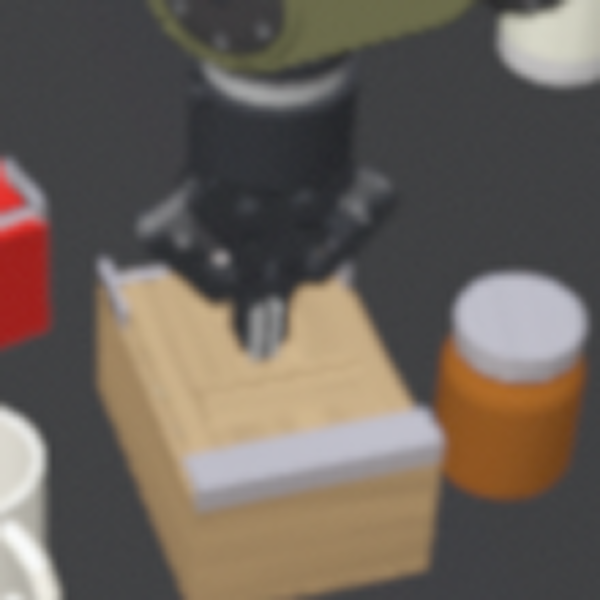

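Flat: the panel top is about 80–81 mm, the edge is short of the lip, and the fingers (crop 262,345) are behind the step line (y≈380). Next I ease the press and push along.

Run:
```python
from plan import *
e=np.array(bot.read_state()["ee_pos"])
def F():
    f=np.mean([bot.read_state()["ft_force"] for _ in range(1)],axis=0); return f
for i in range(4):
    bot.dwell(.15); f=F(); print(np.round(f,1),bot.read_state()["ee_pos"][2])
    if f[2]<5.5: break
    e[2]+=.3; bot.servo_line(e,speed=20)
x0=e.copy()
for k in range(2,37,2):
    h=bot.servo_line(x0+k*BX,speed=15,until_force=11)
    s=bot.read_state(); f=np.array(s["ft_force"]); print(k,h,round(s["clock"],1),'fx %.1f fy %.1f fz %.1f'%(f@BX,f@BY,f[2]),'dx %.1f'%((np.array(s["ee_pos"])-x0)@BX))
    if f@BX<-9 or h or not 1<f[2]<14: break
```

```text
[-1.7  1.1  7. ] 60.94282425990766
[-2.9  2.1  5.9] 61.433108865509865
[-1.6  2.2  4.2] 61.567207539541236
2 False 13.2 fx -2.0 fy -0.5 fz 4.6 dx 1.8
4 False 13.5 fx -1.5 fy -0.6 fz 4.3 dx 4.0
6 False 13.8 fx -1.0 fy -0.1 fz 5.0 dx 6.2
8 False 14.1 fx 0.1 fy -0.2 fz 3.3 dx 8.2
10 False 14.3 fx -0.6 fy -0.6 fz 2.6 dx 10.2
12 False 14.6 fx -1.4 fy 0.4 fz 3.2 dx 12.1
14 False 14.9 fx -2.1 fy -0.1 fz 3.1 dx 14.1
16 False 15.2 fx -2.6 fy 0.1 fz 2.8 dx 16.2
18 False 15.5 fx -1.3 fy 0.3 fz 3.9 dx 18.2
20 False 15.8 fx -1.8 fy 0.0 fz 3.1 dx 20.2
22 False 16.0 fx -1.8 fy -0.8 fz 3.7 dx 22.2
24 False 16.3 fx -2.6 fy 0.9 fz 3.4 dx 24.2
26 False 16.6 fx -2.1 fy -0.1 fz 3.7 dx 26.2
28 False 16.9 fx -5.4 fy -0.8 fz 3.2 dx 27.8
30 True 17.1 fx -5.0 fy -0.2 fz 1.0 dx 27.9
```

```bash
python3 - <<'E' 2>/dev/null
from meas import *
s=bot.read_state(); print(s["ft_force"],s["ee_pos"])
c=bot.read_camera("side"); meas(c)
cv2.imwrite("pics/s7.png",cv2.resize(c["image"][175:265,290:380],(600,600),interpolation=cv2.INTER_CUBIC))
E
```

```text
[ 2.80975305 -4.17553703  0.98259516] [544.94747749 -58.9194021   61.97148318]
[(-70, 15, np.float64(74.9), np.float64(nan)), (-62, 7, np.float64(79.1), np.float64(nan)), (-54, 15, np.float64(79.4), np.float64(nan)), (-46, 16, np.float64(79.5), np.float64(nan)), (-38, 18, np.float64(79.4), np.float64(nan)), (-30, 22, np.float64(79.9), np.float64(nan)), (-22, 21, np.float64(80.2), np.float64(nan)), (-14, 31, np.float64(80.6), np.float64(80.3)), (-6, 41, np.float64(80.2), np.float64(79.5)), (2, 42, np.float64(80.0), np.float64(80.6)), (10, 59, np.float64(81.4), np.float64(80.4)), (18, 62, np.float64(81.1), np.float64(81.5)), (26, 42, np.float64(82.5), np.float64(128.7)), (34, 130, np.float64(131.4), np.float64(132.8)), (42, 62, np.float64(83.4), np.float64(84.4)), (50, 59, np.float64(81.9), np.float64(81.8)), (58, 15, np.float64(83.0), np.float64(83.7)), (66, 53, np.float64(86.6), np.float64(86.7)), (74, 51, np.float64(86.9), np.float64(86.9)), (82, 330, np.float64(60.5), np.float64(59.7))]
```

View pics/s7.png

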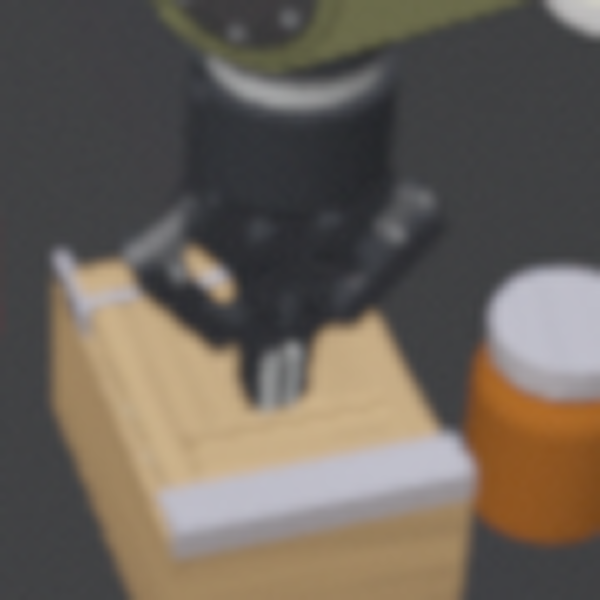

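The flap has moved about 16 mm (step slope at x 42–50 now reads as it did at 26–34). That is about home, and motion stopped on force. One gentle confirming push, then I back off and look.

```bash
python3 - <<'E' 2>/dev/null
from meas import *
def st(n): s=bot.read_state(); f=np.array(s["ft_force"]); p=np.array(s["ee_pos"]); print(n,round(s["clock"],1),'fx %.1f fz %.1f X %.1f'%(f@BX,f[2],(p-C)@BX)); return p
p=st(0); print(bot.servo_line(p+6*BX,speed=8,until_force=6)); p=st(1)
bot.servo_line(p-6*BX,speed=20); p=st(2)
bot.servo_line(p+120*Z-30*BX,speed=100); st(3); bot.dwell(.5)
c=bot.read_camera("side"); meas(c)
cv2.imwrite("pics/s8.png",cv2.resize(c["image"][165:275,270:380],(600,600),interpolation=cv2.INTER_CUBIC))
E
```

```text
0 17.1 fx -5.2 fz 1.8 X 19.4
True
1 17.5 fx -4.2 fz 1.0 X 19.3
2 17.9 fx 0.8 fz 0.8 X 13.2
3 19.3 fx -0.0 fz 0.4 X -16.5
[(-70, 34, np.float64(74.9), np.float64(74.4)), (-62, 23, np.float64(78.7), np.float64(79.0)), (-54, 32, np.float64(79.2), np.float64(80.8)), (-46, 46, np.float64(80.4), np.float64(80.5)), (-38, 42, np.float64(80.3), np.float64(80.0)), (-30, 38, np.float64(80.6), np.float64(80.6)), (-22, 48, np.float64(80.5), np.float64(81.5)), (-14, 43, np.float64(80.7), np.float64(81.7)), (-6, 42, np.float64(81.7), np.float64(81.4)), (2, 53, np.float64(81.5), np.float64(81.2)), (10, 41, np.float64(81.5), np.float64(82.4)), (18, 45, np.float64(82.8), np.float64(81.9)), (26, 26, np.float64(81.7), np.float64(83.1)), (34, 41, np.float64(88.6), np.float64(88.9)), (42, 63, np.float64(86.7), np.float64(86.3)), (50, 58, np.float64(84.5), np.float64(85.0)), (58, 34, np.float64(84.6), np.float64(85.0)), (66, 45, np.float64(86.9), np.float64(86.9)), (74, 58, np.float64(86.9), np.float64(86.8)), (82, 325, np.float64(57.1), np.float64(58.2))]
```

View pics/s8.png

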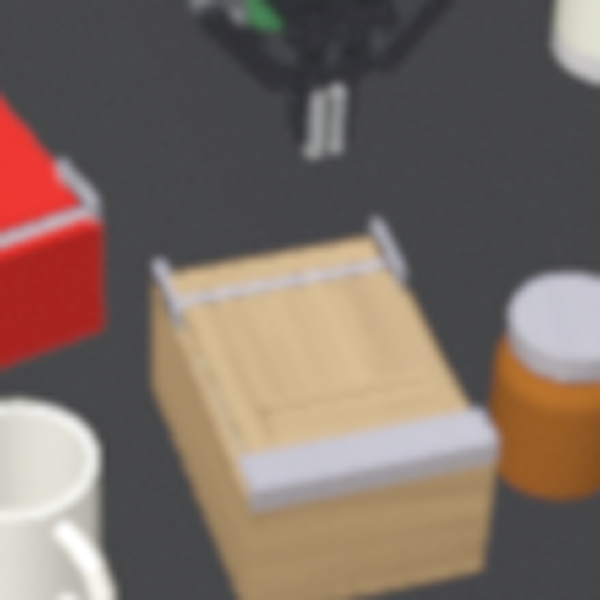

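Shut and holding with the robot clear; the step face is around box x 30. I make one more unpressed push on the step to make sure it is fully home.

```bash
python3 - <<'E' 2>/dev/null
from meas import *
def st(n): s=bot.read_state(); f=np.array(s["ft_force"]); p=np.array(s["ee_pos"]); print(n,round(s["clock"],1),'fx %.1f fz %.1f X %.1f z %.1f'%(f@BX,f[2],(p-C)@BX,p[2])); return p
def at(X,z): return C+X*BX+z*Z
bot.servo_line(at(11,90),speed=120)
print(bot.servo_line(at(11,64.5),speed=40,until_force=8)); st(0)
print(bot.servo_line(at(17,64.5),speed=30,until_force=8)); st(1)
print(bot.servo_line(at(26,64.5),speed=7,until_force=11.5)); p=st(2)
bot.servo_line(p-6*BX,speed=30); 
bot.servo_line(p+120*Z-36*BX,speed=100); st(3); bot.dwell(.5)
W=cloud(bot.read_camera("side")).reshape(-1,3)-C; X=W@BX;Y=W@BY;z=W[:,2]
for x in range(20,66,3):
    m=(abs(X-x)<1.5)&(abs(Y)<36)&(z>70)&(z<100); print(x,m.sum(),np.round(np.median(z[m]),1),end=' | ')
m=(abs(X-73)<40)&(abs(Y)<80)&(z>85)&(z<92)&(X>57); print(cv2.minAreaRect((W[m]+C)[:,:2].astype(np.float32)))
E
```

```text
False
0 21.6 fx -0.6 fz 0.5 X 10.9 z 64.6
False
1 21.9 fx 1.0 fz -0.9 X 17.2 z 64.7
True
2 22.6 fx -3.9 fz 0.8 X 19.1 z 64.5
3 24.3 fx 0.7 fz 0.4 X -16.7 z 183.9
20 19 81.1 | 23 10 83.0 | 26 4 84.2 | 29 2 88.2 | 32 11 89.3 | 35 26 89.9 | 38 35 88.1 | 41 26 88.2 | 44 25 87.3 | 47 31 86.5 | 50 29 85.4 | 53 28 84.6 | 56 27 83.5 | 59 5 84.3 | 62 19 86.4 | 65 21 86.6 | ((516.0811157226562, -14.114189147949219), (120.2381591796875, 30.956388473510742), 32.24959182739258)
```

It stops hard at the same place (step face at box x ≈ 31–32, where home puts it), and the lip has not moved, so I hand the job in.

```bash
python3 -c "
from rig import bot
print(bot.finish_job())"
```

```text
the job is handed in; nothing more can be done
None
```

The sugar box is shut: the flap is folded flat and pushed to its stop under the steel lip, it held when I let go, the box did not move, and I handed the job in at about 24 s on the robot's clock; the judge's verdict was not shown.

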